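# Post a sample case through the sprung flap of a drop box

## Robot

A 6-joint arm with a two-finger parallel gripper is mounted at the origin on the work surface. World frame = base frame: x ahead of the robot, y to its left, z up, the work surface at z = 0. Lengths are in m, angles in degrees, forces in N, time in s.
With the tool pointing down it reaches from about 0.275 to 0.975 m from the base axis. Payload 8.4 kg.
Tool frame: the origin (TCP) lies between the finger pads; the fingertips stand 25 mm ahead of it and the grasp point (between the pads) lies 6 mm ahead of it; z points along the fingers, y is the direction in which the jaws open and shut (so a half turn about z gives the same grasp; the last joint's range is limited). The gripper opens to 92 mm and grips with 3 to 60 N. Pads are 20 mm wide; open, the fingers measure 128 mm over their backs; the gripper's body (75 mm by 189 mm) begins 69 mm behind the grasp point.
Start: joints at [-69.122, 20.225, 93.587, -0, 66.188, -0.138], TCP at [0.224, -0.583, 0.204] pointing down, gripper open.
Joint ranges: [-150.9, 150.9], [-52.94, 120.26], [3.33, 152.33], [-74.26, 254.26], [0, 154.13], [-172.89, 172.89]. Speed limits (degrees/s): [127.2, 127.2, 159.86, 180, 180, 180].

## Interface

Orientations are given as a 3x3 rotation matrix whose columns are the frame's x, y, z axes.
In Python, from cell import robot gives the robot as it stands.
- The arm moves only by the shell command python3 -m handwheel 'ROWS' [FORCE]. ROWS is text: rows parted by semicolons, each of 7 numbers parted by spaces: the shift along the tool's x, y, z in units of 0.5 m (1.0 is 0.5 m), then the turn, a rotation vector about the tool's x, y, z in units of pi rad (1.0 is pi rad), then the opening, from 0 (shut) to 1 (fully open). In form: tx ty tz ax ay az claw; .... A call has 1 to 10 rows; each row is the pose to reach, as a shift and turn from the pose commanded when the call began, along the tool's axes at that moment, turning the shorter way round; what a row does not reach only later rows make up. A row lasts 1/8 s, in which the tool goes at most 62.5 mm and 10.7 degrees, less where a joint would pass 70% of its speed; a pose out of reach is approached as far as the arm can. A call with a number of a shift or a turn outside -1 to 1 is refused whole. A call with a gripper value outside its range is refused whole. The fingers move at their own pace and stop on an object; FORCE is the grip in N (left out, the last holds). Time passes only in rows, so rows that repeat a pose let the fingers close. It gives the time, the measured TCP pose, the force and the opening at its end, in the units of the state.
- robot.state(): the state, without advancing time (a new reading comes with each control period).
- robot.grab_frame(name): name is "scene" or "top" or "wrist"; returns a dict with "pixels" (384x512x3 uint8, blue, green, red), "depth" (384x512 float32, m along the optical axis (not along the pixel's ray), 0 where there is no reading), "fovy" (degrees; the focal length in pixels is half the picture's height over the tangent of half this angle, whatever the lens; pixels are square), "cx", "cy" (the principal point, pixels), "rvec" (rotation vector, rad) and "tvec" (3), from world to camera coordinates, as OpenCV has them. Camera axes: x right, y down, z forward; pixel columns grow to the right and rows downward; lengths in m; the calibration is good to about 2 mm. A picture is of the moment at which its call begins.
- robot.finish_job(): hands the job in, once; it reports no verdict.
The state is a dict: "t": time; "joints": joint angles; "qvel": joint speeds; "joint_torque": joint torques, N m; "position": TCP position; "orientation": TCP orientation; "contact_force": force on the tool from outside, world axes, zero at the start; "ft_torque": the same for the moment, N m; "gripper_width": opening from 0.0 (shut) to 1.0 (fully open).
Only numpy, scipy, OpenCV 4.12 (cv2) and the standard library are available. Lean on these libraries where they do the work, as an engineer would, in place of code of your own. Each camera call takes 0.05 s, during which the arm holds its last target. There are 200 camera calls.

## Task

Post the small sample case into the see-through drop box: press the sprung flap down with one finger and keep it down while the other finger pushes the case along the rails and over their end, so that it drops inside and the flap springs shut behind it. Only push: do not pick the case up, do not slide it onto the shut flap, and leave the tube rack, jar and vial beside the box alone.

Things in the scene. Friction and masses are not known exactly. Their poses are not given: they have to be found in the camera images.
- dropbox: Fixed see-through drop box with aluminium top, 300 x 124 x 170 high (x, y, z), on the table. Origin on the table surface; walls span x -160 to 140, y +-62. z up; the case is pushed along +x. Top (deck) at z 170: two rails from x -164 to -30, then the flap (x -28 to 113) in a frame flush with the rails. Hollow inside, under the rails too; floor at z 6.
- slot (a point): Middle of the open slot between the rails (box frame x -92, y 0, z 170; axes as the box). Slot 40 wide (y +-20), x -154 to -30, empty down to the floor: a finger can run along it well below the rails' top. The rails are flat, y 20 to 64 on each side; a fence 10 high, 4 thick stands on each, inner face at y +-44.
- rail_end (a point): Middle of the line where both rails end, at their top (box frame x -30, y 0, z 170; axes as the box). Past it, with the flap pressed down, the case falls into the box through the gap between the rail ends and the flap.
- flap (a joint): Flap angle, rad: 0 shut, up to 1.0 as its free edge is pressed down. Slippery steel plate (friction about 0.25). A spring shuts it: 0.17 N m when shut, plus 0.2 N m per rad (half-way along, 3 to 5 N opens it; the case's weight does not). At one depth, a finger nearer the hinge opens it further; at 0.5 rad or more the case slides off it into the box.
- flap_hinge (a point): Middle of the flap's hinge, at its far edge (box frame x 113, y 0, z 170); the hinge axis runs along the box's y; axes as the box.
- flap_free_edge (a point): Middle of the flap's free edge, next to the rail ends, on its top face; moves with it (shut: box frame x -28, y 0, z 168, 2 mm below the rails' top). Its x axis points to the hinge, 141 away. The flap is 139 long, 86 wide, 4 thick.
- case_center (a point): Centre of the loose sample case, a closed block 36 long (x) x 66 wide (y) x 28 high, grey lid with blank paper label on white base, 55 to 105 g. It lies across the two rails, over the slot, its x along the box's x within 9 degrees, its centre 30 to 60 mm before the rail ends and 14 mm above the rails' top.
- tube_rack: Bystander: square white rack 100 x 100 x 43 with tubes, standing on the table on the box's +y side. Origin under its middle.
- reagent_jar: Bystander: round amber jar 52 in diameter, 85 high, on the table on the box's -y side. Origin under its middle.
- vial: Bystander: vial with white cap, 25 in diameter, 63 high, on the table on the box's -y side. Origin under its middle.
- case: The same sample case; origin under its middle, axes as point case_center.

How it is judged:
By the outcome, as a careful person would: the job done as asked, in the order asked, and still so for the second after the job is handed in, with the robot touching nothing.
It also fails if it takes over 38 s, if anything falls off the work surface, if the arm or the gripper's body presses on something with over 40 N, if the wrist force passes 120 N, or if a joint passes its speed limit or range.

## Working session

There is one attempt and no reset: what is moved stays moved. The work goes in short steps, Python scripts to look and compute and a shell command to move; the robot and the scene stay as the last step left them, time stands still between calls to the robot, and variables do not carry over. Pictures are saved under pics/ and viewed, about 8 in all and at most 12, crops included, and the job is handed in when it is done.

```bash
ls; mkdir -p pics
cat > h.py <<'E'
import numpy as np,cv2
from cell import robot
def grab(n):
    f=robot.grab_frame(n);f['f']=f['pixels'].shape[0]/2/np.tan(np.radians(f['fovy'])/2)
    f['R']=cv2.Rodrigues(np.array(f['rvec'],float))[0];f['t']=np.array(f['tvec'],float).ravel();return f
def ray(f,u,v):
    d=f['R'].T@np.array([(u-f['cx'])/f['f'],(v-f['cy'])/f['f'],1]);return -f['R'].T@f['t'],d
def plane(f,u,v,z):
    c,d=ray(f,u,v);return c+d*(z-c[2])/d[2]
def pt(f,u,v):
    c,d=ray(f,u,v);return c+d*f['depth'][int(v),int(u)]
def proj(f,p):
    q=f['R']@np.array(p,float)+f['t'];return q[:2]/q[2]*f['f']+[f['cx'],f['cy']]
E
python3 - <<'E'
from h import *
for n in("scene","top"):
    f=grab(n);cv2.imwrite(f'pics/{n}0.png',f['pixels']);print(n,-f['R'].T@f['t'],f['R'][2],f['f'])
print(robot.state())
E
```

```text
pics
scene [1.18296256 0.19344607 0.72621652] [-0.68357345 -0.18776878 -0.70531569] 428.9801416672947
top [0.56523473 0.04466078 0.87927415] [ 0.07448307 -0.01050673 -0.99716693] 372.237078879734
{'t': 0.1, 'joints': array([-6.91229016e+01,  2.02585851e+01,  9.36235102e+01, -8.21383304e-04,
        6.61878408e+01, -1.36232128e-01]), 'qvel': array([-0.06584969, -0.1173716 , -0.13588545, -0.0460474 , -0.09824969,
       -0.02978744]), 'joint_torque': array([ 9.83390528e-04, -5.94904912e+01, -3.34931731e+01,  7.00221746e-02,
        1.84373494e-02, -2.56570939e-05]), 'position': array([ 0.22396507, -0.58301516,  0.20344779]), 'orientation': array([[ 9.33494942e-01,  3.58590286e-01, -4.47238281e-04],
       [ 3.58590565e-01, -9.33494251e-01,  1.13580388e-03],
       [-1.02061263e-05, -1.22064260e-03, -9.99999255e-01]]), 'contact_force': array([ 0.43336354,  0.52763087, -0.01955704]), 'ft_torque': array([ 0.00409443,  0.00684447, -0.01508719]), 'gripper_width': 0.9972429267007564}
```

View pics/top0.png

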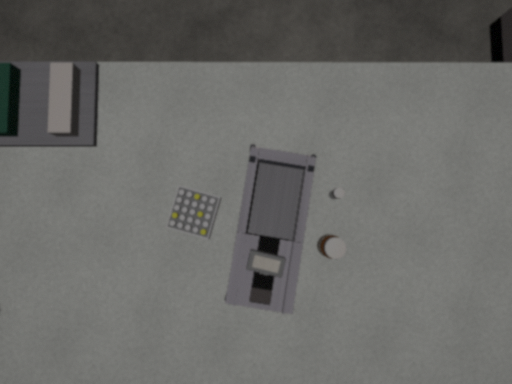

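View pics/scene0.png

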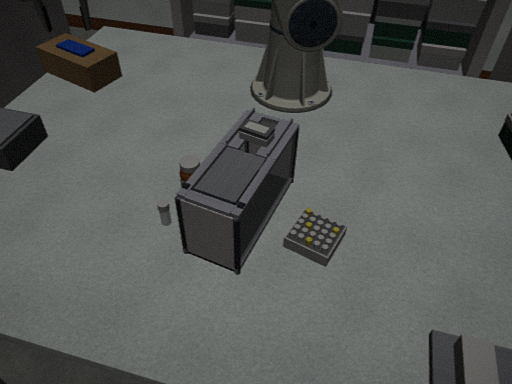

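Top view: the box has its flap at about (275,200) and its near end at about (262,305). The case is at about (266,263). The jar (335,247) and vial (338,193) are on the right and the rack (195,212) on the left, all clear of the deck. Next I'll measure the deck and case.

Run:
```python
from h import *
f=grab("top");H,W=f['depth'].shape
v,u=np.mgrid[:H,:W];d=f['depth'];cam=np.stack([(u-f['cx'])/f['f']*d,(v-f['cy'])/f['f']*d,d],-1)
P=(cam-f['t'])@f['R']
Z=P[...,2];print(np.bincount(np.clip((Z[140:320,220:320]*100).astype(int).ravel(),0,40)))
m=((Z>.155)&(Z<.215)&(d>0)).astype(np.uint8);m[:,:215]=0;m[:,325:]=0;m[:135]=0;m[325:]=0
m=cv2.morphologyEx(m,cv2.MORPH_CLOSE,np.ones((25,25)))
c=max(cv2.findContours(m,0,2)[0],key=cv2.contourArea)
q=P[...,:2][m>0];
r=cv2.minAreaRect(np.array([plane(f,*p[0],.17)[:2] for p in c],np.float32)*1000);print('deck',r)
k=((Z>.188)&(Z<.215)&(d>0)&(m>0));k=cv2.morphologyEx(k.astype(np.uint8),cv2.MORPH_OPEN,np.ones((5,5)))
c=max(cv2.findContours(k,0,2)[0],key=cv2.contourArea)
print('case px',cv2.minAreaRect(c),np.median(Z[k>0]))
print('case',cv2.minAreaRect(np.array([plane(f,*p[0],.198)[:2] for p in c],np.float32)*1000))
cv2.imwrite('pics/crop1.png',cv2.resize(f['pixels'][135:325,205:345],None,fx=4,fy=3.1,interpolation=cv2.INTER_CUBIC)[:, :] if 0 else cv2.convertScaleAbs(cv2.resize(f['pixels'][138:318,215:325],None,fx=3.3,fy=3.3,interpolation=cv2.INTER_CUBIC),alpha=1.6))
```

```text
[8019   31   34   28   62   55   65   20   21   19   21   19   22   24
   21   38 6844 1741  109  717   25    0    0    0    0    0    0    0
    0    0    0    0    0    0    0    0    0    0    0    0   65]
deck ((548.7919921875, 6.8838043212890625), (128.3394775390625, 306.1292724609375), 80.62895202636719)
case px ((265.54425048828125, 263.6868896484375), (36.41725540161133, 20.785320281982422), 13.240520477294922) 0.1974838846942029
case ((484.7984313964844, 18.150373458862305), (65.8665771484375, 37.20999526977539), 76.69235229492188)
```

View pics/crop1.png

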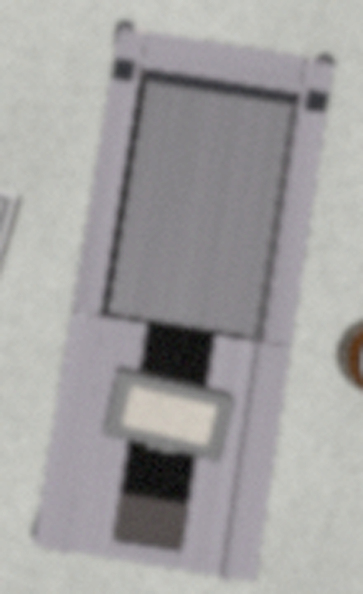

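```bash
cat >> h.py <<'E'
YAW=np.radians(-9.4);BX=np.array([np.cos(YAW),np.sin(YAW)]);BY=np.array([-BX[1],BX[0]])
O=np.array([.5488,.0069])+.0115*BX
def tobox(p): e=np.array(p)[:2]-O; return np.round(1000*np.array([e@BX,e@BY]),1)
E
python3 - <<'E'
from h import *
f=grab("top")
for n,x,y,z in[("free L",103,315,.168),("free R",262,338,.168),("far L",141,80,.168),("far R",298,97,.168),("slot end L",122,492,.17),("slotnear mid",148,548,.17),("slot L",145,360,.17),("slot R",211,360,.17)]:
    print(n,tobox(plane(f,215+x/3.3,138+y/3.3,z)))
print('case',tobox([.4848,.01815]),'O',O)
E
```

```text
free L [-29.6  44.2]
free R [-27.9 -48.3]
far L [108.6  44.5]
far R [113.6 -47.7]
slot end L [-126.5   17.2]
slotnear mid [-154.9   -2.3]
slot L [-51.   16.3]
slot R [-44.9 -21.1]
case [-76.5   0.6] O [0.56014558 0.00502175]
```

```bash
cat >> h.py <<'E'
from scipy.spatial.transform import Rotation as Ro
def plan(bx,by,ztip,yaw,s=None):
    s=s or robot.state();R=s['orientation'];p=np.r_[O+bx/1000*BX+by/1000*BY,ztip+.025]
    y=np.array([np.cos(yaw),np.sin(yaw),0]);z=np.array([0,0,-1.]);T=np.c_[np.cross(y,z),y,z]
    print('rows',np.round(R.T@(p-s['position'])/.5,4),np.round(Ro.from_matrix(R.T@T).as_rotvec()/np.pi,4),'world',p.round(4))
E
python3 - <<'E'
from h import *
plan(-57,-1.5,.34,np.radians(-8.7))
E
```

```text
rows [ 0.9495 -0.9124 -0.3219] [-2.000e-04 -2.000e-04 -3.349e-01] world [0.5037 0.0129 0.365 ]
```

```bash
python3 -m handwheel '0 0 -0.125 0 0 0 1; 0 0 -0.25 0 0 0 1; 0.1 -0.1 -0.322 0 0 -0.04 1; 0.95 -0.912 -0.322 0 0 -0.335 1; 0.95 -0.912 -0.322 0 0 -0.335 1; 0.95 -0.912 -0.322 0 0 -0.335 1; 0.95 -0.912 -0.322 0 0 -0.335 1; 0.95 -0.912 -0.322 0 0 -0.335 1; 0.95 -0.912 -0.322 0 0 -0.335 1; 0.95 -0.912 -0.322 0 0 -0.335 1'
python3 - <<'E'
from h import *
plan(-57,-1.5,.34,np.radians(-8.7))
E
```

```text
t: 1.45
position: [0.4339, -0.135, 0.3632]
orientation: [[0.151, 0.989, 0.001], [0.989, -0.151, -0.0], [-0.0, 0.001, -1.0]]
contact_force: [0.9, 0.3, 0.0]
gripper_width: 0.998
rows [ 0.3134  0.0933 -0.0036] [0.0002 0.0001 0.0001] world [0.5037 0.0129 0.365 ]
```

```bash
python3 -m handwheel '0.313 0.093 -0.003 0 0 0 1; 0.313 0.093 -0.003 0 0 0 1; 0.313 0.093 -0.003 0 0 0 1; 0.313 0.093 -0.003 0 0 0 1; 0.313 0.093 -0.003 0 0 0 1'
python3 - <<'E'
from h import *
plan(-57,-1.5,.34,np.radians(-8.7))
f=grab("wrist");print(-f['R'].T@f['t'],f['R'][2],f['f'])
cv2.imwrite('pics/w1.png',cv2.convertScaleAbs(f['pixels'],alpha=1.4))
np.save('w1.npy',f,allow_pickle=True)
E
```

```text
t: 2.08
position: [0.5027, 0.0104, 0.3643]
orientation: [[0.151, 0.989, -0.001], [0.989, -0.151, -0.0], [-0.001, -0.001, -1.0]]
contact_force: [-0.1, -0.1, 0.7]
gripper_width: 0.999
rows [ 0.0052  0.0012 -0.0014] [-0.0002  0.0002  0.0002] world [0.5037 0.0129 0.365 ]
[0.51370184 0.0849023  0.54594168] [-0.04063813 -0.26504923 -0.96337814] 284.3834180770109
```

View pics/w1.png

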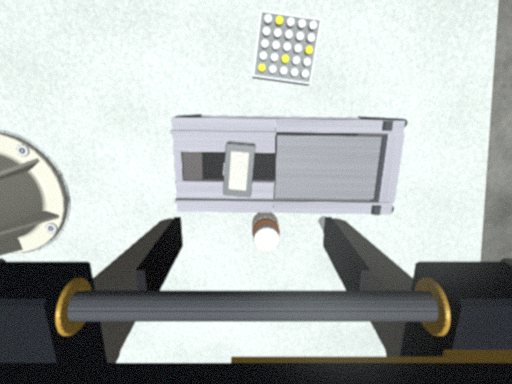

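Wrist view: the box lies nearly along the image rows. Flap corners are near (277,134), (381,137), (379,199) and (276,200). The slot spans x=182–275 and v=152–180, and the case is at (239,170).

Run:
```python
from h import *
f=np.load('w1.npy',allow_pickle=True).item()
for n,u,v,z in[("free+y",277,134,.168),("free-y",276,200,.168),("far+y",381,137,.168),("far-y",379,199,.168),("slot +y near",202,152,.17),("slot -y near",202,180,.17),("slot+y end",275,153,.17),("slot-y end",275,181,.17),("slot start",181,166,.17)]:
    p=plane(f,u,v,z);print(n,p[:2].round(4),tobox(p))
H,W=f['depth'].shape;v,u=np.mgrid[:H,:W];d=f['depth']
P=(np.stack([(u-f['cx'])/f['f']*d,(v-f['cy'])/f['f']*d,d],-1)-f['t'])@f['R'];Z=P[...,2]
k=((Z>.188)&(Z<.21)&(v<215)).astype(np.uint8);k=cv2.morphologyEx(k,cv2.MORPH_OPEN,np.ones((5,5)))
c=max(cv2.findContours(k,0,2)[0],key=cv2.contourArea);r=cv2.minAreaRect(np.array([plane(f,*p[0],.198)[:2] for p in c],np.float32)*1000);print('case',r,tobox(np.array(r[0])/1000))
k=((Z>.155)&(Z<.215)&(v<220)&(v>105)&(u>160)&(u<415)).astype(np.uint8);k=cv2.morphologyEx(k,cv2.MORPH_CLOSE,np.ones((25,25)))
c=max(cv2.findContours(k,0,2)[0],key=cv2.contourArea);r=cv2.minAreaRect(np.array([plane(f,*p[0],.17)[:2] for p in c],np.float32)*1000);print('deck',r,tobox(np.array(r[0])/1000))
```

```text
free+y [0.5409 0.0504] [-26.4  41.6]
free-y [ 0.5279 -0.0393] [-24.6 -49. ]
far+y [0.6753 0.0259] [110.2  39.4]
far-y [ 0.6699 -0.0595] [118.8 -45.7]
slot +y near [0.4396 0.0422] [-125.1   17. ]
slot -y near [0.432  0.0048] [-126.4  -21.1]
slot+y end [0.5349 0.0263] [-28.4  16.9]
slot-y end [ 0.53   -0.0115] [-27.1 -21.3]
slot start [0.408 0.028] [-153.9   -2.1]
case ((484.7837219238281, 16.496994018554688), (66.76416778564453, 37.06159973144531), 76.45649719238281) [-76.2  -1. ]
deck ((546.9475708007812, 5.420722961425781), (130.1628875732422, 306.0604248046875), 80.38054656982422) [-13.1  -1.8]
```

```bash
sed -i 's/^O=.*/O=np.array([.5488,.0069])+.0125*BX-.002*BY/' h.py
python3 - <<'E'
from h import *
plan(-60,0,.18,YAW)
E
```

```text
rows [ 0.0052 -0.0027  0.3188] [-0.0001  0.0001  0.0038] world [0.5016 0.0127 0.205 ]
```

```bash
python3 -m handwheel '0.005 -0.003 0.08 0 0 0.004 1; 0.005 -0.003 0.16 0 0 0.004 1; 0.005 -0.003 0.24 0 0 0.004 1; 0.005 -0.003 0.28 0 0 0.004 1; 0.005 -0.003 0.319 0 0 0.004 1; 0.005 -0.003 0.319 0 0 0.004 1'
python3 - <<'E'
from h import *
plan(-60,0,.18,YAW)
f=grab("scene");cv2.imwrite('pics/s2.png',cv2.convertScaleAbs(cv2.resize(f['pixels'][60:300,130:350],None,fx=2.5,fy=2.5,interpolation=cv2.INTER_CUBIC),alpha=1.5))
E
```

```text
t: 2.88
position: [0.5007, 0.0123, 0.204]
orientation: [[0.165, 0.986, -0.003], [0.986, -0.165, -0.0], [-0.001, -0.002, -1.0]]
contact_force: [-0.8, -0.4, 0.2]
gripper_width: 1.0
rows [ 0.0011  0.0017 -0.0019] [-0.0008  0.0002 -0.0006] world [0.5016 0.0127 0.205 ]
```

View pics/s2.png

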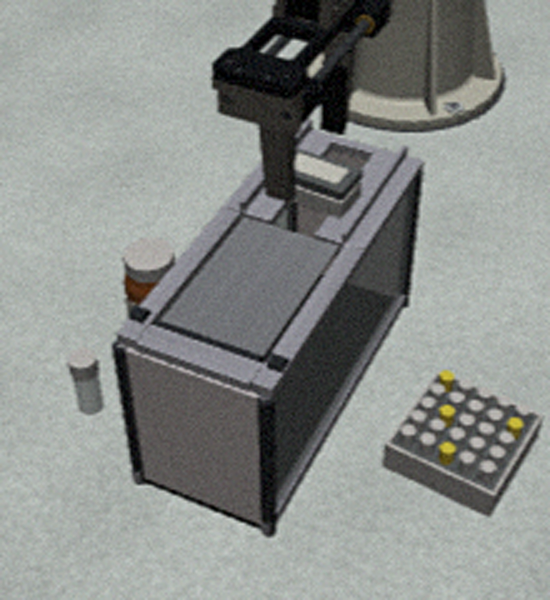

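Run:
```python
from h import *
f=grab("scene")
c=lambda x,y,z:((proj(f,np.r_[O+x/1000*BX+y/1000*BY,z])-[130,60])*2.5).round()
for n,q in{'front outer tip':(4,0,.18),'front outer +y':(4,10,.18),'front outer -y':(4,-10,.18),'front inner':(-14,0,.18),'freeedge':(-28,0,.168),'free+':(-28,43,.168),'free-':(-28,-43,.168),'rear':(-106,0,.18),'under':(4,0,.168)}.items():print(n,c(*q))
```

```text
front outer tip [273. 241.]
front outer +y [284. 244.]
front outer -y [261. 237.]
front inner [283. 228.]
freeedge [290. 229.]
free+ [339. 244.]
free- [243. 215.]
rear [330. 166.]
under [273. 252.]
```

Run:
```python
from h import *
f=grab("scene");g=f['pixels'][90:175,200:290]
cv2.imwrite('pics/s3.png',cv2.convertScaleAbs(cv2.resize(g,None,fx=7,fy=7,interpolation=cv2.INTER_CUBIC),alpha=2))
print(f['depth'][120:166:3,238:250:3].round(3))
```

```text
[[0.787 0.783 0.778 0.79 ]
 [0.792 0.786 0.786 0.799]
 [0.796 0.792 0.789 0.804]
 [0.8   0.799 0.796 0.808]
 [0.808 0.803 0.801 0.814]
 [0.816 0.812 0.806 0.818]
 [0.825 0.819 0.813 0.823]
 [0.895 0.895 0.899 1.024]
 [0.884 0.888 1.018 1.032]
 [0.879 0.894 1.019 1.04 ]
 [0.874 1.007 1.031 1.047]
 [0.87  0.869 0.869 0.868]
 [0.865 0.865 0.862 0.863]
 [0.858 0.856 0.854 0.856]
 [0.85  0.848 0.85  0.852]
 [0.843 0.843 0.844 0.846]]
```

View pics/s3.png

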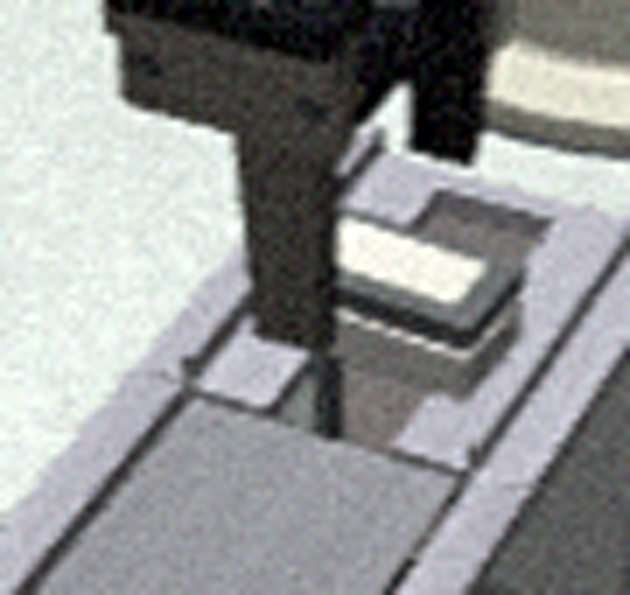

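Run:
```python
from h import *
f=grab("scene");s=robot.state();print(s['position'],s['contact_force'])
for u,v in[(240,137),(243,138),(246,139),(244,125),(260,150),(225,165),(245,157)]:
    p=pt(f,u,v);print(u,v,p.round(4),tobox(p))
```

```text
[0.50254146 0.01302786 0.20608439] [ 0.26186134 -0.48321059 -0.64236294]
240 137 [0.5619 0.0036 0.2257] [0.9 0.9]
243 138 [0.5595 0.0089 0.2227] [-2.2  5.7]
246 139 [0.5556 0.0137 0.2185] [-6.9  9.8]
244 125 [0.5648 0.0124 0.2574] [ 2.4 10. ]
260 150 [0.5192 0.0331 0.1673] [-46.   23.1]
225 165 [ 0.5847 -0.0207  0.1684] [ 27.4 -19.4]
245 157 [0.549  0.0098 0.1672] [-12.8   4.9]
```

Run:
```python
from h import *
f=np.load('w1.npy',allow_pickle=True).item()
print(f['depth'][214:240:3,164:186:3].round(3))
print(f['depth'][214:240:3,318:345:3].round(3))
H,W=f['depth'].shape;v,u=np.mgrid[:H,:W];d=f['depth']
P=(np.stack([(u-f['cx'])/f['f']*d,(v-f['cy'])/f['f']*d,d],-1)-f['t'])@f['R']
T=np.array([.5027,.0104,.3643]);R=np.array([[.151,.989,-.001],[.989,-.151,0],[-.001,-.001,-1]])
Q=(P-T)@R*1000
m=(d>0.02)&(Q[...,2]<60)&(Q[...,2]>-200)&(v>200)
for sgn in(-1,1):
  k=m&(Q[...,1]*sgn>0)&(abs(Q[...,0])<30)
  q=Q[k];i=np.argsort(-q[:,2])[:300:50];print(sgn,q[i].round(0), 'tip z max',np.percentile(q[:,2],99.5))
s=grab('scene')
for a in[(226,104),(232,104)]:print(pt(s,*a))
```

```text
[[0.579 0.581 0.58  0.58  0.58  0.58  0.58  0.58 ]
 [0.581 0.58  0.583 0.58  0.181 0.18  0.58  0.58 ]
 [0.178 0.178 0.178 0.176 0.176 0.178 0.584 0.583]
 [0.173 0.173 0.171 0.172 0.171 0.179 0.584 0.586]
 [0.169 0.169 0.166 0.168 0.171 0.178 0.586 0.587]
 [0.163 0.162 0.162 0.164 0.172 0.178 0.589 0.589]
 [0.158 0.158 0.159 0.164 0.171 0.177 0.59  0.59 ]
 [0.155 0.155 0.157 0.164 0.171 0.178 0.592 0.591]
 [0.151 0.152 0.157 0.165 0.171 0.177 0.594 0.594]]
[[0.579 0.579 0.579 0.579 0.578 0.579 0.578 0.579 0.578]
 [0.581 0.579 0.572 0.18  0.181 0.582 0.581 0.581 0.58 ]
 [0.582 0.57  0.559 0.176 0.176 0.175 0.177 0.179 0.179]
 [0.584 0.559 0.547 0.176 0.171 0.171 0.172 0.173 0.174]
 [0.588 0.556 0.183 0.176 0.169 0.167 0.166 0.169 0.169]
 [0.59  0.588 0.183 0.176 0.169 0.163 0.162 0.163 0.164]
 [0.591 0.589 0.183 0.176 0.169 0.162 0.159 0.159 0.158]
 [0.592 0.592 0.183 0.175 0.169 0.162 0.156 0.154 0.155]
 [0.593 0.594 0.183 0.175 0.168 0.162 0.156 0.152 0.15 ]]
-1 [[  9. -52. -11.]
 [ -5. -47. -14.]
 [ 10. -48. -16.]
 [ -1. -46. -18.]
 [  0. -46. -20.]
 [  7. -46. -22.]] tip z max -16.73103675589394
1 [[  9.  53. -11.]
 [  9.  54. -14.]
 [ 10.  46. -16.]
 [  9.  54. -18.]
 [  9.  52. -20.]
 [  9.  46. -22.]] tip z max -16.893995481628192
[ 0.58564159 -0.01383304  0.31081229]
[ 0.5865544  -0.00264421  0.31347944]
```

Both cameras, independently, put the open fingertips about 11 mm behind the reported TCP, not 25 mm ahead of it. The views also show the front finger over the flap and the rear one behind the case. I'll plan with the measured tip height.

```bash
sed -i 's/ztip+.025/ztip-.011/' h.py
python3 - <<'E'
from h import *
plan(-60,0,.121,YAW)
E
python3 -m handwheel '0 0 0.03 0 0 0 1; 0 0 0.06 0 0 0 1; 0 0 0.08 0 0 0 1; 0 0 0.1 0 0 0 1; 0 0 0.12 0 0 0 1; 0 0 0.12 0 0 0 1'
```

```text
rows [-0.0013 -0.002   0.192 ] [ 0.0005 -0.0001 -0.0002] world [0.5016 0.0127 0.11  ]
t: 3.88
position: [0.5016, 0.0135, 0.1443]
orientation: [[0.163, 0.987, -0.001], [0.987, -0.163, 0.0], [-0.0, -0.001, -1.0]]
contact_force: [-0.9, 0.4, 1.6]
gripper_width: 0.998
```

```bash
python3 -m handwheel '0 0 0.02 0 0 0 1; 0 0 0.04 0 0 0 1; 0 0 0.06 0 0 0 1; 0 0 0.069 0 0 0 1; 0 0 0.069 0 0 0 1'
python3 - <<'E'
from h import *
plan(-60,0,.121,YAW)
f=grab("scene");g=f['pixels'][80:220,170:310]
cv2.imwrite('pics/s4.png',cv2.convertScaleAbs(cv2.resize(g,None,fx=4,fy=4,interpolation=cv2.INTER_CUBIC),alpha=2))
E
```

```text
t: 4.5
position: [0.5014, 0.0135, 0.11]
orientation: [[0.163, 0.987, -0.002], [0.987, -0.163, 0.0], [-0.0, -0.001, -1.0]]
contact_force: [-0.8, 1.0, 1.3]
gripper_width: 1.002
rows [-0.0015  0.0008 -0.    ] [-0.0005  0.0001 -0.    ] world [0.5016 0.0127 0.11  ]
```

View pics/s4.png

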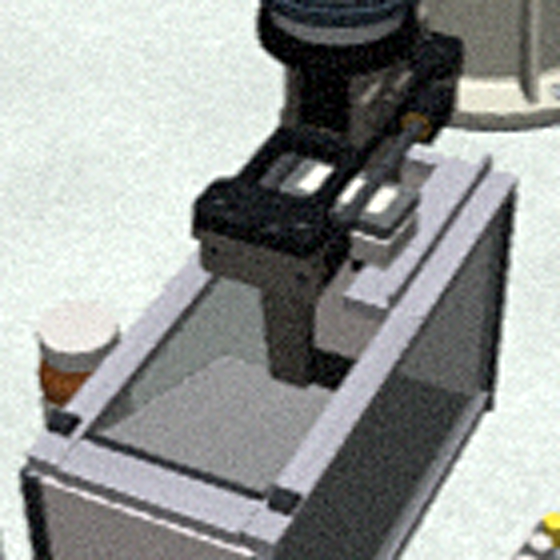

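The flap is held open by the front finger (tip at about (290,380)). The case is still on the rails at (385,215). Now the slow push.

```bash
python3 -m handwheel '0 0.01 0 0 0 0 1; 0 0.02 0 0 0 0 1; 0 0.03 0 0 0 0 1; 0 0.04 0 0 0 0 1; 0 0.05 0 0 0 0 1; 0 0.06 0 0 0 0 1; 0 0.07 0 0 0 0 1; 0 0.08 0 0 0 0 1; 0 0.08 0 0 0 0 1'
python3 - <<'E'
from h import *
plan(0,0,.121,YAW)
f=grab("scene");g=f['pixels'][80:220,170:310]
cv2.imwrite('pics/s5.png',cv2.convertScaleAbs(cv2.resize(g,None,fx=4,fy=4,interpolation=cv2.INTER_CUBIC),alpha=2))
E
```

```text
t: 5.68
position: [0.5422, 0.0069, 0.1106]
orientation: [[0.163, 0.987, 0.001], [0.987, -0.163, -0.0], [0.0, 0.001, -1.0]]
contact_force: [-0.4, 0.8, 2.8]
gripper_width: 0.999
rows [-0.0018  0.0379  0.0012] [ 0.0003 -0.     -0.    ] world [0.5608 0.0029 0.11  ]
```

View pics/s5.png

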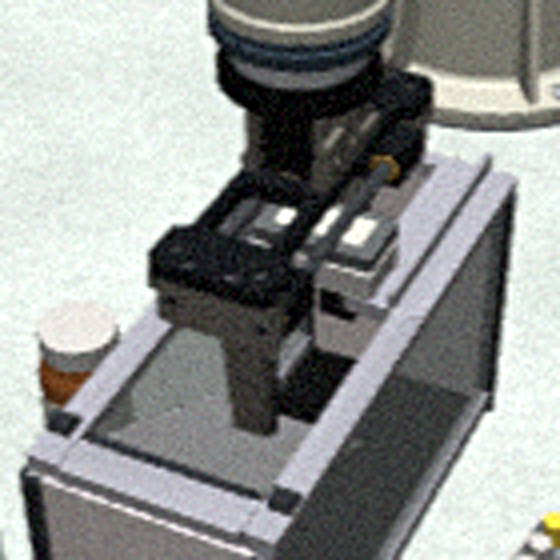

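The case has moved to (365,245), with its front near the rail end and the flap well open. Continuing.

```bash
python3 -m handwheel '-0.001 0.01 0 0 0 0 1; -0.002 0.02 0 0 0 0 1; -0.002 0.03 0 0 0 0 1; -0.002 0.04 0 0 0 0 1; -0.002 0.05 0 0 0 0 1; -0.002 0.06 0 0 0 0 1; -0.002 0.07 0 0 0 0 1; -0.002 0.074 0 0 0 0 1; -0.002 0.074 0 0 0 0 1; -0.002 0.074 0 0 0 0 1'
python3 - <<'E'
from h import *
plan(0,0,.121,YAW)
f=grab("scene");g=f['pixels'][80:220,170:310]
cv2.imwrite('pics/s6.png',cv2.convertScaleAbs(cv2.resize(g,None,fx=4,fy=4,interpolation=cv2.INTER_CUBIC),alpha=2.2))
E
```

```text
t: 6.98
position: [0.5776, -0.0001, 0.1105]
orientation: [[0.163, 0.987, -0.0], [0.987, -0.163, 0.0], [0.0, -0.0, -1.0]]
contact_force: [-4.8, 0.9, 2.4]
gripper_width: 0.997
rows [ 0.0003 -0.0342  0.0009] [-0.0001 -0.     -0.    ] world [0.5608 0.0029 0.11  ]
```

View pics/s6.png

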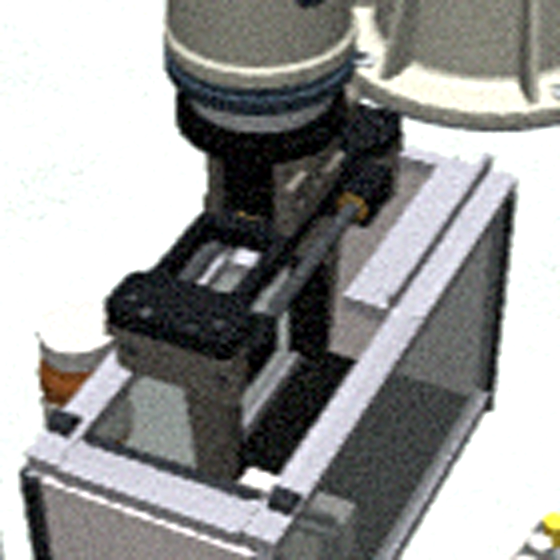

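Run:
```python
from h import *
f=grab("scene")
for u,v in[(250,208),(254,208),(254,214),(258,212),(234,199),(237,200),(240,185),(240,175),(212,190)]:
    p=pt(f,u,v);print(u,v,f['pixels'][v,u],tobox(p),p[2].round(3))
g=f['pixels'][100:260,200:320]
cv2.imwrite('pics/s7.png',cv2.convertScaleAbs(cv2.resize(g,None,fx=4,fy=3.7,interpolation=cv2.INTER_CUBIC),alpha=2.2))
```

```text
250 208 [41 42 40] [86.7 63. ] 0.14
254 208 [63 66 66] [67.2 62.6] 0.121
254 214 [32 35 34] [64.9 61.8] 0.101
258 212 [33 31 30] [47.6 62.9] 0.091
234 199 [117 123 121] [ -5.3 -18.4] 0.043
237 200 [118 122 122] [ -8.6 -12.6] 0.039
240 185 [13 14 15] [-86.4 -43.6] 0.005
240 175 [34 34 35] [-108.6  -54.4] 0.015
212 190 [68 67 67] [ 20.3 -57.9] 0.077
```

View pics/s7.png

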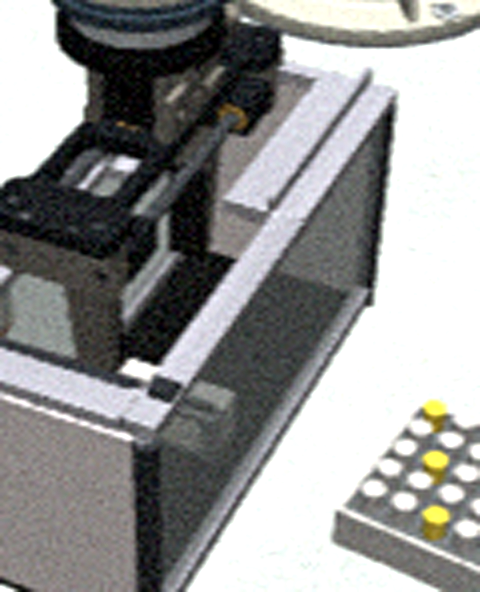

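The case has dropped. Its white label shows at about (140,372) and measures z ≈ 0.04 at box (-7,-15), so it lies on the floor below the flap. Now I'll lift straight up gently and let the flap close.

```bash
python3 -m handwheel '0 0 -0.02 0 0 0 1; 0 0 -0.04 0 0 0 1; 0 0 -0.06 0 0 0 1; 0 0 -0.08 0 0 0 1; 0 0 -0.1 0 0 0 1; 0 0 -0.12 0 0 0 1; 0 0 -0.16 0 0 0 1; 0 0 -0.22 0 0 0 1; 0 0 -0.3 0 0 0 1; 0 0 -0.4 0 0 0 1' && python3 -m handwheel '-0.1 0 -0.06 0 0 0 1; -0.2 0 -0.06 0 0 0 1; -0.3 0 -0.06 0 0 0 1; -0.4 0 -0.06 0 0 0 1; -0.5 0 -0.06 0 0 0 1; -0.5 0 -0.06 0 0 0 1; -0.5 0 -0.06 0 0 0 1'
python3 - <<'E'
from h import *
f=grab("scene");g=f['pixels'][80:280,140:360]
cv2.imwrite('pics/s8.png',cv2.convertScaleAbs(cv2.resize(g,None,fx=3,fy=3,interpolation=cv2.INTER_CUBIC),alpha=2))
t=grab("top")
for x,y in[(-20,0),(-20,30),(40,0),(100,0)]:
    for n,F in(("s",f),("t",t)):
        u,v=proj(F,np.r_[O+x/1000*BX+y/1000*BY,.168]);p=pt(F,u,v);print(n,x,y,tobox(p),p[2].round(4))
E
```

```text
t: 8.32
position: [0.5773, -0.0001, 0.3113]
orientation: [[0.163, 0.987, -0.001], [0.987, -0.163, -0.0], [-0.0, -0.001, -1.0]]
contact_force: [0.9, -0.9, -0.2]
gripper_width: 1.002
t: 9.2
position: [0.5369, -0.2464, 0.3405]
orientation: [[0.164, 0.986, 0.0], [0.986, -0.164, 0.001], [0.001, -0.0, -1.0]]
contact_force: [0.4, -0.1, -0.0]
gripper_width: 1.003
s -20 0 [-21.7  -0.8] 0.1664
t -20 0 [-20.   -0.1] 0.1664
s -20 30 [-19.3  30.3] 0.1687
t -20 30 [-20.1  30. ] 0.1659
s 40 0 [39.4 -0.3] 0.1674
t 40 0 [40.1 -0.1] 0.1671
s 100 0 [99.3 -0.4] 0.1672
t 100 0 [ 1.001e+02 -1.000e-01] 0.167
```

View pics/s8.png

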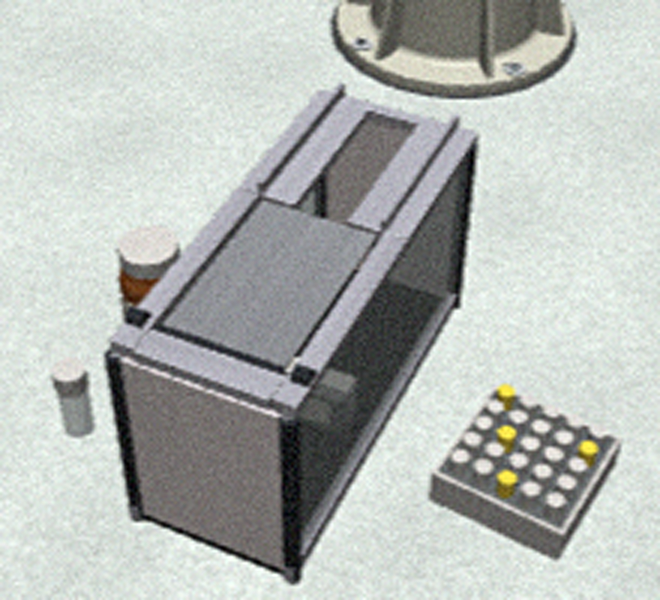

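The flap is shut flush (z ≈ 0.167 along its length) and the rails are empty. The case is visible inside through the wall at about (330,395). The rack, jar and vial are unmoved and the robot is clear.

```bash
python3 -c "
from cell import robot
print(robot.finish_job())"
```

```text
the job is handed in; nothing more can be done
None
```

I posted the case into the drop box and handed the job in at about 9.3 s. The front finger held the flap down to roughly 0.9 rad, worked out from the finger depth. The rear finger pushed the case along the slot and over the rail ends, and I then lifted straight out.

**Last checks:**
- **Flap:** shut, at z 0.166–0.169 in both the scene and top cameras.
- **Case:** the rails are empty and the case is visible inside through the wall. Before the flap closed, its label measured about 0.04 m high, so it was on the box floor.
- **Bystanders:** the rack, jar and vial looked untouched. I checked this by eye in the last picture and did not measure their positions.
- **Robot:** clear of everything. The highest contact force I saw was about 5 N.

**One disagreement:** both cameras put the open fingertips about 11 mm behind the reported TCP, where the task says they stand 25 mm ahead of it. I planned with the measured value, and the flap contact force and the angle it opened to agreed with it.

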